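# Feel for the concealed catch of a bench drawer

### The arm

A 7-joint arm with a two-finger parallel gripper is mounted at the origin on a cart in front of the work surface, level with it; the furniture and walls round the work are solid. World frame = base frame: x ahead of the robot, y to its left, z up, the work surface at z = 0. Lengths are in m, angles in rad, forces in N, time in s.
With the tool pointing down it reaches from about 0.425 to 0.95 m from the base axis. Payload 16.7 kg.
Tool frame: the origin (TCP) lies midway between the tips of the shut fingers; the grasp point (between the pads) lies 19 mm behind it; x points along the fingers, y is the direction in which the jaws open and shut, and the axes are right-handed (so a half turn about x gives the same grasp; the last joint's range is limited). The gripper opens to 94 mm and grips with 3 to 60 N. Pads are 16 mm wide; open, the fingers measure 119 mm over their backs; the gripper's body (75 mm by 177 mm) begins 78 mm behind the grasp point.
Start: joints at [0.964, 0.426, 0.074, 1.606, -0.034, 1.111, -0.067], TCP at [0.298, -0.605, 0.169] pointing down, gripper open.
Joint ranges: [-2.85, 2.85], [-0.5, 2.14], [-1.23, 1.37], [0.21, 2.46], [-1.02, 4.16], [0.16, 2.05], [-2.73, 2.73]. Speed limits (rad/s): [1.89, 1.89, 2.39, 2.39, 3.01, 3.01, 3.01].

### API

Orientations are given as a rotation vector (axis times angle).
In Python, from cell import sense, snapshot, job_done, spot_in, silhouettes, tip_of gives the robot as it stands.
- The arm moves only by the tool send_rows, never from a script. Its argument "rows" is a list of rows, each an object of numbers: "dx", "dy", "dz": the shift along the tool's x, y, z in m; "turn": the turn about the tool's x in degrees; "grip": the finger opening in m, from 0 to 0.094. A call has 1 to 20 rows; each row shifts and turns the commanded pose from where the row before left it, along the tool's axes as they then stand; what a row does not reach is not made up. A row lasts 1/12 s, in which the tool goes at most 41.7 mm and 7.16 degrees, less where a joint would pass 70% of its speed; a pose out of reach is approached as far as the arm can. A call with a gripper value outside its range is refused whole. The fingers move at their own pace and stop on an object; "squeeze" is the grip in N (left out, the last holds). Time passes only in rows, so rows that do not move let the fingers close. It gives the time, the measured TCP pose, the force and the opening at its end, in the units of the state.
- sense(): the state, without advancing time (a new reading comes with each control period).
- snapshot(name): name is "scene" or "top"; returns a dict with "image" (400x640x3 uint8, red, green, blue), "mtx" (3x3 intrinsics, pixels), "k1" (the pictures are not rectified: a ray, as slopes to the right and down, at radius r is drawn at 1 + k1 r^2 times it, then the intrinsics apply), "origin" and "attitude" of the camera in the world. Camera axes: x right, y down, z forward; pixel columns grow to the right and rows downward; lengths in m; the calibration is good to about 2 mm. A picture is of the moment at which its call begins. There is no depth.
- job_done(): hands the job in, once; it reports no verdict.
Trained networks look in a picture, given as the dict that the camera call returned (one of the last four; its "shot" number tells which), for a name from the list of things; names that differ only in an ending like _2 or _b are one class to them, and where a whole thing is asked for, a point or a joint stands for the part that bears it (a point fixed in the world has none). Each returns a list of dicts, best first, with "conf" (0 to 1); they miss things now and then, are a little off and sometimes report something else, mostly with a low value. They report only what shows in the picture. A call takes as long as a camera call. They do not tell look-alikes from the thing itself.
- spot_in(label, picture): "rect" ([left, top, width, height] in pixels, round what is visible of it).
- silhouettes(label, picture): "pixels" (400x640 bool, what is visible of it) and "rect" ([left, top, width, height] in pixels, round what is visible of it).
- tip_of(label, picture): "centre" ([column, row] in pixels: a listed point, or the origin of a listed thing).
The state is a dict: "t": time; "joints": joint angles; "joint_velocities": joint speeds; "tau": joint torques, N m; "position": TCP position; "ee_rot": TCP orientation; "wrist_force": force on the tool from outside, world axes, zero at the start; "ft_torque": the same for the moment, N m; "grip_width": opening from 0.0 (shut) to 1.0 (fully open).
Only numpy, scipy, OpenCV 4.12 (cv2) and the standard library are available. Lean on these libraries where they do the work, as an engineer would, in place of code of your own. Each camera call takes 0.05 s, during which the arm holds its last target.

### The job

The drawer of the low wooden chest has no handle and is held shut by a concealed catch. Without picking anything up, first push the wooden offcut out of the drawer's path, so that the drawer will not touch it when it comes out; then feel along the light band let into the chest's top for the flush plate that gives, and press it in until the drawer springs fully open. Let the plate come up again, leave the offcut lying flat clear of the drawer, and leave the other loose things where they are.

Things in the scene. Friction and masses are not known exactly. Their poses are not given: they have to be found in the camera images.
- chest: low wooden chest fixed to the bench, 150 (x) x 390 (y) x 80 mm high; origin at the centre of its underside, x to its back, y along its length, z up. The drawer is in the middle of its front (x = -75 mm): a flat front 150 mm wide (y -75 to +75 mm), no handle, flush with the chest's front; it comes out 60 mm towards the chest's -x
- band_middle (a point): middle of the band in the chest's top, on its surface, 79 mm above the bench; axes as the chest's. The light wooden band fills a groove along y, 164 mm long, 56 mm wide (ends y = +-82 mm) and lies 1 mm below the top. It is rigid but for the catch plate, whose centre is on its middle line (x = 0) anywhere from y = -50 to +50 mm from this point, different each time and not given
- catch (a joint): travel of the catch plate, m: 0 up, 0.007 fully pressed (straight down). The plate is of the band's wood, 40 (x) x 50 (y) mm, in a window of that size; its surface lies 2 mm below the band, 77 mm above the bench. Sprung: it starts to yield at about 2.5 N, full travel takes about 6 N. Pressed about 5 mm it frees the drawer; let go, it rises again
- drawer (a joint): how far the drawer has come out, m: 0 shut, 0.06 fully open. Its own spring (4 N shut, 2.5 N fully out) pushes it out within about a second once the catch frees it, and it then stays out; it cannot be pulled while caught
- offcut_center (a point): centre of the loose fir offcut, a plain wooden block 66 (x) x 115 (y) x 38 mm high, about 0.14 kg, that lies on the bench just in front of the drawer; this point is half-way up (19 mm above the bench); its axes are the block's
- marker: loose marker pen with a black cap and a white barrel, 136 x 17 x 17 mm, lying across the left end (+y) of the chest's top; origin at the centre of its underside; to be left alone
- bolt: loose steel hex bolt, 58 mm tall, standing on its head (22 mm wide) at the back of the right end (-y) of the chest's top; origin at the centre of its underside; to be left alone
- tape: loose dark tape measure, 72 x 88 x 36 mm, on the bench to the right; origin at the centre of its underside; to be left alone
- keys: loose set of hex keys in a holder, 136 x 30 x 36 mm, on the bench to the left; origin at the centre of its underside; to be left alone
Not all that is in view belongs to the job. Of the things that look like the part that bears offcut_center, take the one that is farthest from the robot's base at the start.

How it is judged:
By the outcome, as a careful person would: the job done as asked, in the order asked, and still so for the second after the job is handed in, with the robot touching nothing.
It also fails if it takes over 58 s, if anything falls off the work surface, if the arm or the gripper's body presses on something with over 40 N, if the wrist force passes 120 N, or if a joint passes its speed limit or range.

## Working session

There is one attempt and no reset: what is moved stays moved. The work goes in short steps, Python scripts to look and compute and a tool call to move; the robot and the scene stay as the last step left them, time stands still between calls to the robot, and variables do not carry over. Pictures are saved under pics/ and viewed, and the job is handed in when it is done.

Besides the shell and the picture viewer there is one more tool, called after "Call:" as name(argument=value, ...) on one line, values as JSON. send_rows: Moves the arm, as the interface text tells. Its arguments: {"type":"object","properties":{"rows":{"type":"array"},"squeeze":{"type":"number"}},"required":["rows"]}

```bash
ls; mkdir -p pics
cat > h.py <<'E'
import numpy as np, cv2
from cell import *
def save(p,n,crop=None,sc=1):
    im=p["image"][:,:,::-1].copy()
    if crop: l,t,w,h=crop; im=im[t:t+h,l:l+w]
    if sc!=1: im=cv2.resize(im,None,fx=sc,fy=sc,interpolation=cv2.INTER_CUBIC)
    cv2.imwrite("pics/"+n,im)
def Rm(p):
    a=np.array(p["attitude"],float)
    return a if a.shape==(3,3) else cv2.Rodrigues(a)[0]
def ray(p,uv):
    K=np.array(p["mtx"]);k1=p["k1"]
    d=np.array([(uv[0]-K[0,2])/K[0,0],(uv[1]-K[1,2])/K[1,1]]);s=d.copy()
    for _ in range(30): s=d/(1+k1*(s@s))
    return Rm(p)@np.array([s[0],s[1],1])
def at(p,uv,z):
    r=ray(p,uv);o=np.array(p["origin"]);return o+r*(z-o[2])/r[2]
def proj(p,X):
    c=Rm(p).T@(np.array(X)-np.array(p["origin"]));s=c[:2]/c[2];s=s*(1+p["k1"]*(s@s))
    K=np.array(p["mtx"]);return np.array([K[0,0]*s[0]+K[0,2],K[1,1]*s[1]+K[1,2]])
E
python3 - <<'E'
from h import *
print(sense())
for n in ("scene","top"):
    p=snapshot(n);save(p,n+"0.png");print(n,p["origin"],p["attitude"],p["mtx"],p["k1"])
    for l,z in (("chest",0),("band_middle",.079),("offcut_center",.019),("marker",.08),("bolt",.08),("tape",0),("keys",0)):
        for d in tip_of(l,p)[:4]: print(l,d["conf"],d["centre"],at(p,d["centre"],z).round(3))
E
```

```text
pics
{'t': 0.0, 'joints': array([ 0.96349566,  0.42673522,  0.07383502,  1.60660773, -0.03408933,
        1.11077096, -0.06710849]), 'joint_velocities': array([-0.00013553, -0.00017168, -0.00089533, -0.00106376, -0.00219019,
       -0.00227099, -0.00060488]), 'tau': array([-3.79997182e-04, -9.35805488e+01,  3.66659112e+00, -4.54198015e+01,
       -4.87874297e-02,  2.02589482e-02,  5.01562022e-05]), 'position': array([ 0.2980981 , -0.60507701,  0.1681727 ]), 'ee_rot': array([ 1.96712768,  0.45959237, -1.9678952 ]), 'wrist_force': array([ 0.6011809 ,  0.09682743, -0.3278188 ]), 'ft_torque': array([ 0.0231131 , -0.02642238,  0.02916636]), 'grip_width': 0.9992888495062235}
scene [-0.17331627  0.49122286  1.2243492 ] [-1.24209209  2.44080714 -0.7769118 ] [[457.54156057   0.         315.34553557]
 [  0.         457.54156057 195.81135378]
 [  0.           0.           1.        ]] 0.00968955408606059
chest 0.59 [295.8, 186.0] [0.626 0.02  0.   ]
band_middle 0.87 [293.9, 170.7] [0.629 0.021 0.079]
offcut_center 0.61 [314.5, 211.9] [0.494 0.038 0.019]
offcut_center 0.61 [319.4, 265.6] [0.332 0.137 0.019]
marker 0.67 [257.1, 195.2] [0.616 0.168 0.08 ]
bolt 0.42 [324.7, 137.2] [ 0.687 -0.145  0.08 ]
tape 0.66 [412.0, 154.1] [ 0.499 -0.387  0.   ]
keys 0.91 [183.5, 276.7] [0.547 0.474 0.   ]
top [0.39558714 0.02168379 1.54928072] [-2.1616476   2.19922532 -0.05787964] [[417.35916965   0.         324.51313134]
 [  0.         417.35916965 200.50172203]
 [  0.           0.           1.        ]] -0.09119896537135373
chest 0.76 [329.9, 170.1] [0.613 0.02  0.   ]
band_middle 0.62 [330.3, 167.2] [0.613 0.019 0.079]
offcut_center 0.96 [298.9, 250.8] [0.316 0.139 0.019]
offcut_center 0.59 [324.2, 202.0] [0.493 0.044 0.019]
marker 0.72 [287.3, 167.0] [0.616 0.172 0.08 ]
bolt 0.61 [374.9, 145.2] [ 0.689 -0.141  0.08 ]
tape 0.7 [441.3, 195.2] [ 0.512 -0.394  0.   ]
keys 0.8 [207.5, 187.3] [0.558 0.483 0.   ]
```

View pics/scene0.png

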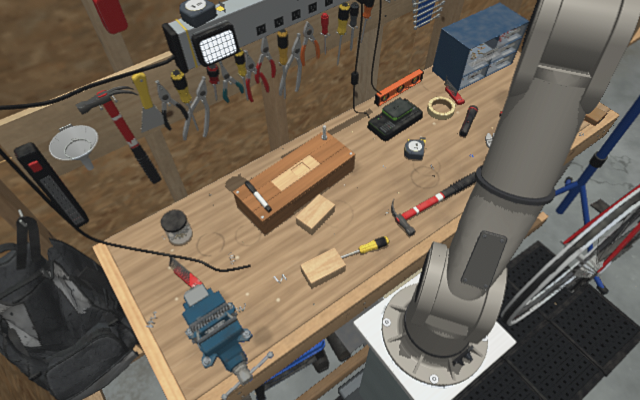

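View pics/top0.png

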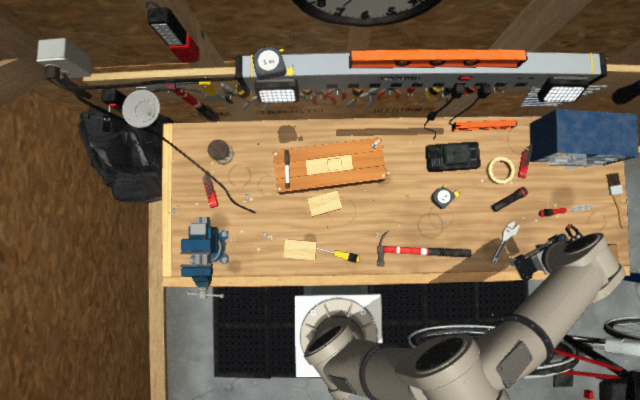

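Candidates for the offcut are the block at scene (316,212)/top (324,203), r≈0.50 m, just in front of the drawer, and the look-alike at scene (323,266)/top (300,249), r≈0.35 m. I choose the first, which is the farther one. Next I check it in a close crop and measure.

Run:
```python
from h import *
p=snapshot("top");save(p,"topc.png",(260,130,140,100),5.5)
for l,z in (("chest",.08),("offcut_center",.038),("marker",.09)):
    for d in silhouettes(l,p)[:3]:
        c=max(cv2.findContours(d["pixels"].astype(np.uint8),0,2)[0],key=cv2.contourArea)
        r=cv2.boxPoints(cv2.minAreaRect(c));q=np.array([at(p,u,z)[:2] for u in r])
        print(l,d["conf"],d["rect"],r.round(1).tolist(),q.round(3).tolist(),np.linalg.norm(q-np.roll(q,1,0),axis=1).round(3),q.mean(0).round(3))
p=snapshot("scene");save(p,"scenec.png",(220,120,160,120),5)
```

```text
chest 0.81 [270.7, 137.9, 116.0, 55.1] [[271.3999938964844, 150.1999969482422], [380.3999938964844, 135.3000030517578], [386.5, 180.1999969482422], [277.5, 195.10000610351562]] [[0.678, 0.228], [0.724, -0.162], [0.563, -0.179], [0.517, 0.208]] [0.163 0.393 0.163 0.39 ] [0.62  0.024]
offcut_center 0.73 [283.6, 241.1, 34.4, 18.9] [[282.6000061035156, 257.1000061035156], [284.29998779296875, 238.3000030517578], [316.5, 241.1999969482422], [314.79998779296875, 260.1000061035156]] [[0.295, 0.197], [0.363, 0.19], [0.35, 0.073], [0.283, 0.081]] [0.117 0.068 0.117 0.068] [0.323 0.135]
offcut_center 0.62 [305.2, 193.2, 35.8, 23.5] [[306.5, 198.6999969482422], [336.3999938964844, 189.39999389648438], [341.8999938964844, 207.1999969482422], [312.0, 216.5]] [[0.505, 0.107], [0.537, -0.002], [0.472, -0.021], [0.44, 0.088]] [0.068 0.114 0.068 0.113] [0.488 0.043]
marker 0.65 [283.0, 147.7, 10.0, 37.5] [[283.6000061035156, 150.10000610351562], [288.6000061035156, 149.89999389648438], [290.1000061035156, 187.0], [285.0, 187.1999969482422]] [[0.675, 0.184], [0.676, 0.166], [0.544, 0.162], [0.543, 0.179]] [0.132 0.018 0.132 0.018] [0.61  0.173]
```

View pics/topc.png

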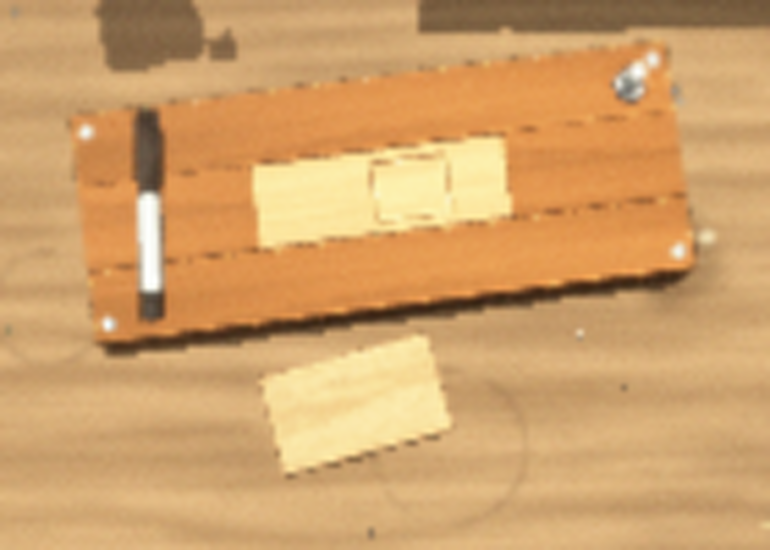

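View pics/scenec.png

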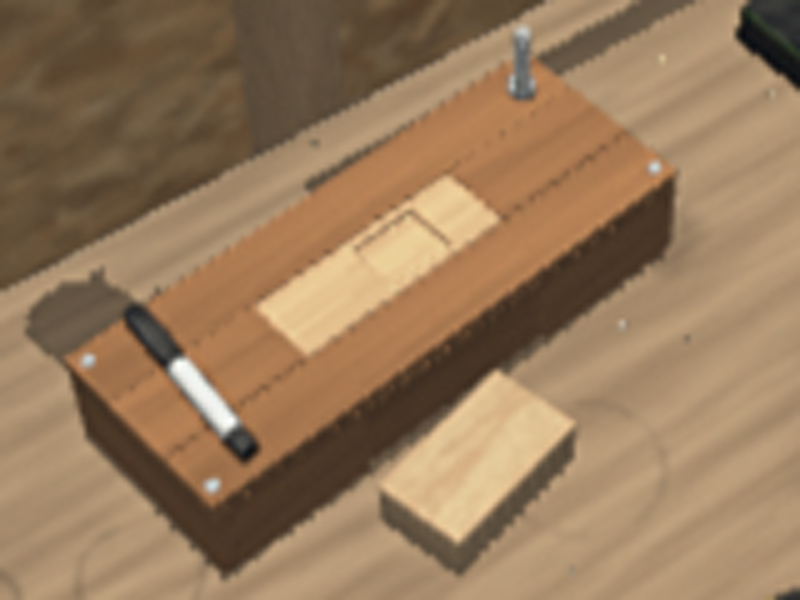

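The crop shows the chosen block in front of the drawer, at top px about (306–342, 191–216). It also shows a plate outline in the band at about (334.5,164), which I will confirm by feel. I refine the chest pose, plate and tool moves next.

Run:
```python
from h import *
from scipy.spatial.transform import Rotation as Ro
pt=snapshot("top");ps=snapshot("scene")
def T(u,v,z): return at(pt,((u+.5)/5.5-.5+260,(v+.5)/5.5-.5+130),z)
def S(u,v,z): return at(ps,((u+.5)/5-.5+220,(v+.5)/5-.5+120),z)
def rep(n,q):
    q=np.array(q)[:,:2];print(n,q.round(4).tolist(),np.linalg.norm(q-np.roll(q,-1,0),axis=1).round(3),"c",q.mean(0).round(4), np.degrees(np.arctan2(*(q[0]-q[1]+q[3]-q[2])[::-1])).round(1)-90)
# order: left-back, right-back, right-front, left-front
rep("chestT",[T(*a,.08) for a in((72,118),(662,42),(692,264),(98,342))])
rep("chestS",[S(*a,.08) for a in((66,358),(540,62),(676,175),(215,507))])
rep("bandT",[T(*a,.079) for a in((253,166),(504,137),(511,212),(260,247))])
rep("bandS",[S(*a,.079) for a in((258,308),(448,175),(500,217),(308,355))])
rep("plateT",[T(*a,.078) for a in((372,163),(447,154),(452,214),(376,223))])
rep("plateS",[S(*a,.078) for a in((356,247),(409,210),(452,243),(398,282))])
rep("offT",[T(*a,.038) for a in((262,380),(428,335),(452,428),(285,474))])
rep("offS",[S(*a,.038) for a in((380,486),(498,370),(576,426),(458,541))])
s=sense();R=Ro.from_rotvec(s["ee_rot"]).as_matrix();print(R.round(3),s["position"])
```

```text
chestT [[0.6748, 0.2237], [0.7174, -0.1603], [0.572, -0.1756], [0.5284, 0.2078]] [0.386 0.146 0.386 0.147] c [0.6232 0.0239] 6.400000000000006
chestS [[0.6741, 0.2208], [0.7007, -0.1672], [0.5655, -0.1781], [0.5252, 0.2042]] [0.389 0.136 0.384 0.15 ] c [0.6164 0.0199] 5.0
bandT [[0.6411, 0.1064], [0.6569, -0.0564], [0.6079, -0.0598], [0.5881, 0.1026]] [0.164 0.049 0.164 0.053] c [0.6235 0.0232] 6.299999999999997
bandS [[0.6368, 0.1028], [0.6557, -0.058], [0.6061, -0.0644], [0.587, 0.0976]] [0.162 0.05  0.163 0.05 ] c [0.6214 0.0195] 6.700000000000003
plateT [[0.6417, 0.0293], [0.6467, -0.0193], [0.6074, -0.0217], [0.6025, 0.0274]] [0.049 0.039 0.049 0.039] c [0.6246 0.0039] 5.799999999999997
plateS [[0.6418, 0.0247], [0.647, -0.0206], [0.6076, -0.0271], [0.602, 0.0192]] [0.046 0.04  0.047 0.04 ] c [ 0.6246 -0.0009] 6.799999999999997
offT [[0.505, 0.1047], [0.5329, -0.0055], [0.4711, -0.0201], [0.4427, 0.0904]] [0.114 0.064 0.114 0.064] c [0.4879 0.0424] 14.299999999999997
offS [[0.5032, 0.103], [0.5317, -0.0081], [0.4672, -0.022], [0.442, 0.0872]] [0.115 0.066 0.112 0.063] c [0.486 0.04 ] 13.700000000000003
[[-0.     0.442 -0.897]
 [ 0.    -0.897 -0.442]
 [-1.    -0.    -0.   ]] [ 0.29830472 -0.60543976  0.16884175]
```

Call:
send_rows(rows=[{"turn": -7.07, "grip": 0.02}, {"turn": -7.07}, {"turn": -7.07}, {"turn": -7.07}, {"turn": -7.07}, {"turn": -7.07}, {"turn": -7.07}, {"turn": -7.07}, {"turn": -7.07}, {"turn": -7.07}, {"turn": -7.07}, {}])

```text
invalid input at $.rows[0]: expected keys dx, dy, dz, turn, grip
```

Call:
send_rows(rows=[{"dy": 0.017, "dz": -0.0247}, {"dy": 0.017, "dz": -0.0247}, {"dy": 0.017, "dz": -0.0247}, {"dy": 0.017, "dz": -0.0247}, {"dy": 0.017, "dz": -0.0247}, {"dy": 0.017, "dz": -0.0247}, {"dy": 0.017, "dz": -0.0247}, {"dy": 0.017, "dz": -0.0247}, {"dy": 0.017, "dz": -0.0247}, {"dy": 0.017, "dz": -0.0247}, {"dy": 0.017, "dz": -0.0247}, {"dy": 0.017, "dz": -0.0247}, {"dy": 0.017, "dz": -0.0247}, {"dy": 0.017, "dz": -0.0247}, {"dy": 0.017, "dz": -0.0247}, {"dy": 0.017, "dz": -0.0247}, {"dy": 0.017, "dz": -0.0247}, {"dy": 0.017, "dz": -0.0247}, {"dy": 0.017, "dz": -0.0247}, {"dy": 0.017, "dz": -0.0247}])

```text
invalid input at $.rows[0]: expected keys dx, dy, dz, turn, grip
```

Call:
send_rows(rows=[{}, {}])

```text
invalid input at $.rows[0]: expected keys dx, dy, dz, turn, grip
```

```bash
cat > m.py <<'E'
from h import *
import sys
from scipy.spatial.transform import Rotation as Ro
s=sense();R=Ro.from_rotvec(s["ee_rot"]).as_matrix();print(s["t"],s["position"].round(4),"yaw y",np.degrees(np.arctan2(R[1,1],R[0,1])).round(2),"F",s["wrist_force"].round(2),"g",s["grip_width"],R[:,0].round(3))
if len(sys.argv)>3:
    d=np.array([float(a) for a in sys.argv[1:4]])-s["position"];print("dxyz tool",(R.T@d).round(4))
E
python3 m.py 0.508 -0.044 0.169
python3 -c "
from h import *
p=snapshot('scene');save(p,'s1.png')"
```

```text
1.15 [ 0.2983 -0.6054  0.1688] yaw y -63.77 F [-0.75 -0.91 -0.67] g 1.0024279130539013 [-0.  0. -1.]
dxyz tool [-1.000e-04 -4.110e-01 -4.362e-01]
```

View pics/s1.png

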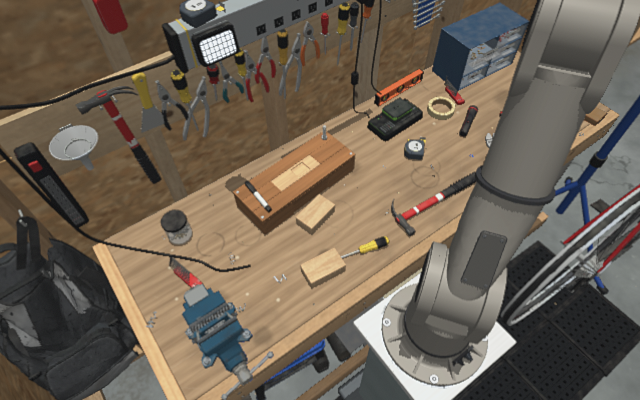

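The arm has not moved: the picture is unchanged, because every row needs all five keys.

Call:
send_rows(rows=[{"dx": 0, "dy": 0, "dz": 0, "turn": -7.07, "grip": 0.02}, {"dx": 0, "dy": 0, "dz": 0, "turn": -7.07, "grip": 0.02}, {"dx": 0, "dy": 0, "dz": 0, "turn": -7.07, "grip": 0.02}, {"dx": 0, "dy": 0, "dz": 0, "turn": -7.07, "grip": 0.02}, {"dx": 0, "dy": 0, "dz": 0, "turn": -7.07, "grip": 0.02}, {"dx": 0, "dy": 0, "dz": 0, "turn": -7.07, "grip": 0.02}, {"dx": 0, "dy": 0, "dz": 0, "turn": -7.07, "grip": 0.02}, {"dx": 0, "dy": 0, "dz": 0, "turn": -7.07, "grip": 0.02}, {"dx": 0, "dy": 0, "dz": 0, "turn": -7.07, "grip": 0.02}, {"dx": 0, "dy": 0, "dz": 0, "turn": -7.07, "grip": 0.02}, {"dx": 0, "dy": 0, "dz": 0, "turn": -7.07, "grip": 0.02}, {"dx": 0, "dy": 0, "dz": 0, "turn": 0, "grip": 0.02}])

```text
t: 2.2
position: [0.2982, -0.6055, 0.1689]
ee_rot: [1.023, 1.317, -1.022]
wrist_force: [-0.0, 1.0, 0.0]
grip_width: 0.216
```

```bash
python3 m.py 0.508 -0.044 0.169
```

```text
2.2 [ 0.2982 -0.6055  0.1689] yaw y 14.36 F [-0.04  0.99  0.04] g 0.2161801426896064 [ 0.  0. -1.]
dxyz tool [-1.000e-04  3.425e-01 -4.920e-01]
```

Call:
send_rows(rows=[{"dx": 0, "dy": 0.018, "dz": -0.0259, "turn": 0, "grip": 0.02}, {"dx": 0, "dy": 0.018, "dz": -0.0259, "turn": 0, "grip": 0.02}, {"dx": 0, "dy": 0.018, "dz": -0.0259, "turn": 0, "grip": 0.02}, {"dx": 0, "dy": 0.018, "dz": -0.0259, "turn": 0, "grip": 0.02}, {"dx": 0, "dy": 0.018, "dz": -0.0259, "turn": 0, "grip": 0.02}, {"dx": 0, "dy": 0.018, "dz": -0.0259, "turn": 0, "grip": 0.02}, {"dx": 0, "dy": 0.018, "dz": -0.0259, "turn": 0, "grip": 0.02}, {"dx": 0, "dy": 0.018, "dz": -0.0259, "turn": 0, "grip": 0.02}, {"dx": 0, "dy": 0.018, "dz": -0.0259, "turn": 0, "grip": 0.02}, {"dx": 0, "dy": 0.018, "dz": -0.0259, "turn": 0, "grip": 0.02}, {"dx": 0, "dy": 0.018, "dz": -0.0259, "turn": 0, "grip": 0.02}, {"dx": 0, "dy": 0.018, "dz": -0.0259, "turn": 0, "grip": 0.02}, {"dx": 0, "dy": 0.018, "dz": -0.0259, "turn": 0, "grip": 0.02}, {"dx": 0, "dy": 0.018, "dz": -0.0259, "turn": 0, "grip": 0.02}, {"dx": 0, "dy": 0.018, "dz": -0.0259, "turn": 0, "grip": 0.02}, {"dx": 0, "dy": 0.018, "dz": -0.0259, "turn": 0, "grip": 0.02}, {"dx": 0, "dy": 0.018, "dz": -0.0259, "turn": 0, "grip": 0.02}, {"dx": 0, "dy": 0.018, "dz": -0.0259, "turn": 0, "grip": 0.02}, {"dx": 0, "dy": 0.018, "dz": -0.0259, "turn": 0, "grip": 0.02}, {"dx": 0, "dy": 0, "dz": 0, "turn": 0, "grip": 0.02}])

```text
t: 3.87
position: [0.5128, -0.0392, 0.1694]
ee_rot: [1.029, 1.315, -1.024]
wrist_force: [-0.8, 0.7, -0.3]
grip_width: 0.212
```

```bash
python3 m.py 0.508 -0.044 0.02
python3 -c "
from h import *
p=snapshot('scene');save(p,'s2.png')"
```

```text
3.8667 [ 0.5128 -0.0392  0.1694] yaw y 14.06 F [-0.8   0.73 -0.35] g 0.21195209107881152 [ 0.002  0.002 -1.   ]
dxyz tool [ 0.1493 -0.0062  0.0037]
```

View pics/s2.png

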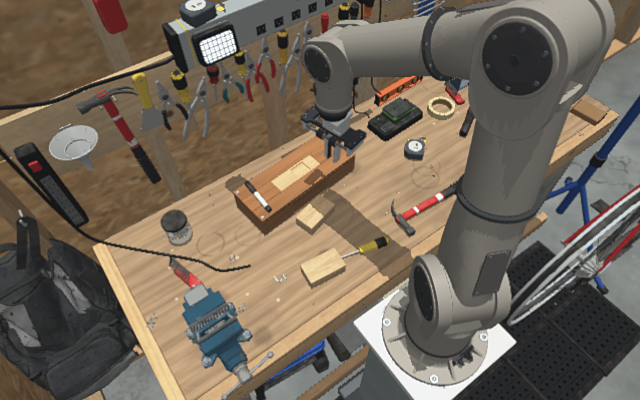

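The gripper at (338,140) is beyond the block's right end. I descend beside that end.

Call:
send_rows(rows=[{"dx": 0.015, "dy": -0.006, "dz": 0.004, "turn": 0, "grip": 0.02}, {"dx": 0.02, "dy": 0, "dz": 0, "turn": 0, "grip": 0.02}, {"dx": 0.02, "dy": 0, "dz": 0, "turn": 0, "grip": 0.02}, {"dx": 0.02, "dy": 0, "dz": 0, "turn": 0, "grip": 0.02}, {"dx": 0.02, "dy": 0, "dz": 0, "turn": 0, "grip": 0.02}, {"dx": 0, "dy": 0, "dz": 0, "turn": 0, "grip": 0.02}])

```text
t: 4.42
position: [0.5039, -0.0515, 0.0709]
ee_rot: [1.029, 1.317, -1.033]
wrist_force: [-0.7, 0.2, -0.1]
grip_width: 0.214
```

```bash
python3 m.py 0.508 -0.044 0.02
```

```text
4.4167 [ 0.5039 -0.0515  0.0709] yaw y 13.74 F [-0.69  0.17 -0.14] g 0.21382357414617487 [-0.005  0.    -1.   ]
dxyz tool [ 0.0508  0.006  -0.0063]
```

Call:
send_rows(rows=[{"dx": 0.015, "dy": 0.005, "dz": 0, "turn": 0, "grip": 0.02}, {"dx": 0.015, "dy": 0, "dz": 0, "turn": 0, "grip": 0.02}, {"dx": 0.012, "dy": 0, "dz": 0, "turn": 0, "grip": 0.02}, {"dx": 0.008, "dy": 0, "dz": 0, "turn": 0, "grip": 0.02}, {"dx": 0, "dy": 0, "dz": 0, "turn": 0, "grip": 0.02}, {"dx": 0, "dy": 0, "dz": 0, "turn": 0, "grip": 0.02}])

```text
t: 4.92
position: [0.5111, -0.0495, 0.0242]
ee_rot: [1.028, 1.315, -1.028]
wrist_force: [-0.0, -0.9, -0.4]
grip_width: 0.209
```

```bash
python3 m.py 0.508 -0.044 0.02;python3 -c "
from h import *
p=snapshot('scene');save(p,'s3.png',(220,100,160,120),5)"
```

```text
4.9167 [ 0.5111 -0.0495  0.0242] yaw y 13.95 F [-0.03 -0.87 -0.45] g 0.20902621007719763 [-0.  0. -1.]
dxyz tool [ 0.0042 -0.0016 -0.0061]
```

View pics/s3.png

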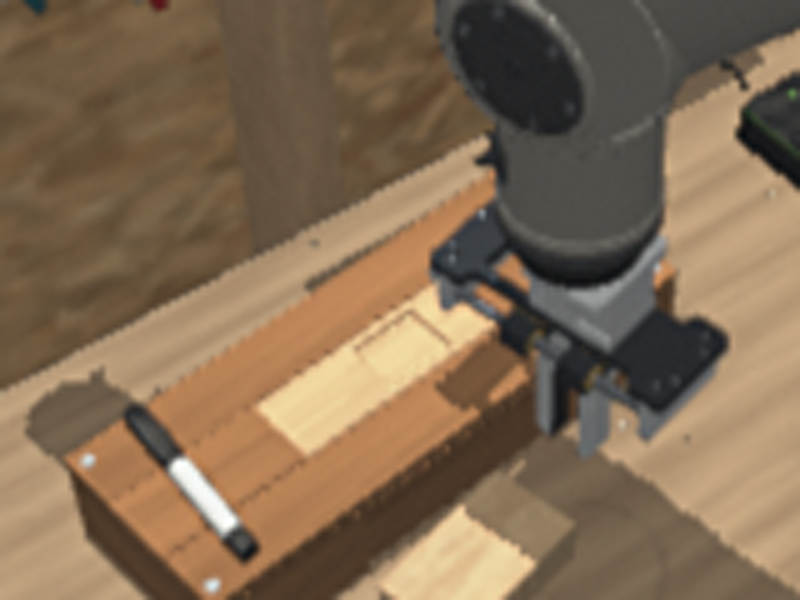

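The fingers are down beyond the block's right end, with a gap to the chest front. I begin the push along the block's long axis.

Call:
send_rows(rows=[{"dx": 0.004, "dy": 0, "dz": -0.009, "turn": 0, "grip": 0.02}, {"dx": 0, "dy": 0, "dz": -0.007, "turn": 0, "grip": 0.02}, {"dx": 0, "dy": 0, "dz": -0.006, "turn": 0, "grip": 0.02}, {"dx": 0, "dy": 0, "dz": -0.006, "turn": 0, "grip": 0.02}, {"dx": 0, "dy": 0, "dz": -0.006, "turn": 0, "grip": 0.02}, {"dx": 0, "dy": 0, "dz": -0.006, "turn": 0, "grip": 0.02}, {"dx": 0, "dy": 0, "dz": -0.006, "turn": 0, "grip": 0.02}, {"dx": 0, "dy": 0, "dz": -0.006, "turn": 0, "grip": 0.02}, {"dx": 0, "dy": 0, "dz": -0.006, "turn": 0, "grip": 0.02}, {"dx": 0, "dy": 0, "dz": -0.006, "turn": 0, "grip": 0.02}, {"dx": 0, "dy": 0, "dz": -0.006, "turn": 0, "grip": 0.02}, {"dx": 0, "dy": 0, "dz": -0.006, "turn": 0, "grip": 0.02}])

```text
t: 5.97
position: [0.4926, 0.0249, 0.0199]
ee_rot: [1.027, 1.315, -1.027]
wrist_force: [-0.1, 0.2, -0.0]
grip_width: 0.21
```

```bash
python3 m.py;python3 -c "
from h import *
p=snapshot('scene');save(p,'s4.png',(220,120,160,120),5)"
```

```text
5.9667 [0.4926 0.0249 0.0199] yaw y 13.99 F [-0.08  0.22 -0.05] g 0.21026283318718633 [-0.  0. -1.]
```

View pics/s4.png

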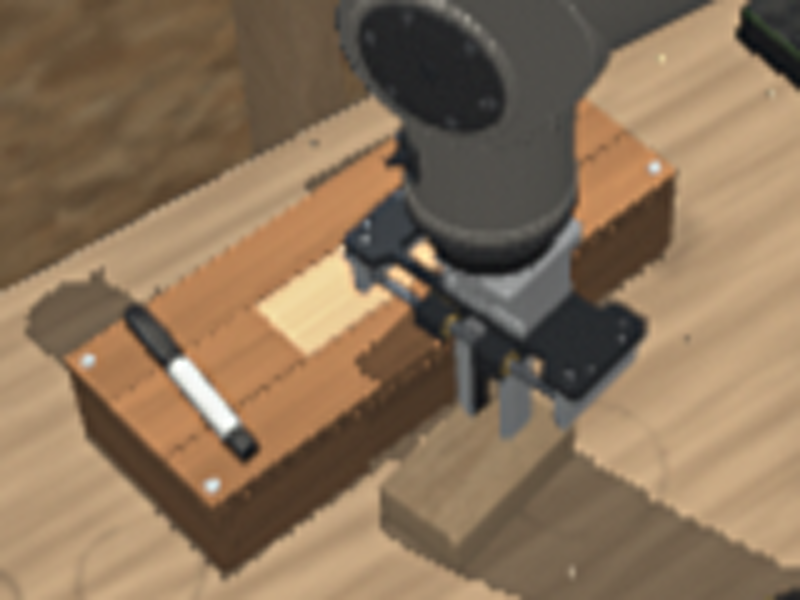

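```bash
python3 -c "
from h import *
p=snapshot('scene')
c=lambda X:((proj(p,X)-[220,120]+.5)*5).round(0)
for X in ([.4926,.0249,.02],[.4926,.0249,.04],[.4926,.0249,.06]): print(c(X))
print('s3',c([.5111,-.0495,.0242])+[0,100])
for n in('scene','top'):
  p=snapshot(n); save(p,n+'5.png',(260,130,140,100) if n=='top' else (270,150,90,80),5.5 if n=='top' else 7)
  for d in tip_of('offcut_center',p): print(n,d['conf'],d['centre'],at(p,d['centre'],.019).round(3))
"
```

```text
[493. 452.]
[493. 434.]
[492. 416.]
s3 [569. 473.]
scene 0.71 [324.1, 265.5] [0.324 0.125 0.019]
scene 0.56 [315.5, 216.0] [0.479 0.045 0.019]
top 0.95 [299.2, 251.6] [0.313 0.138 0.019]
top 0.41 [208.3, 188.9] [0.55  0.474 0.019]
top 0.37 [322.1, 204.2] [0.485 0.051 0.019]
```

View pics/top5.png

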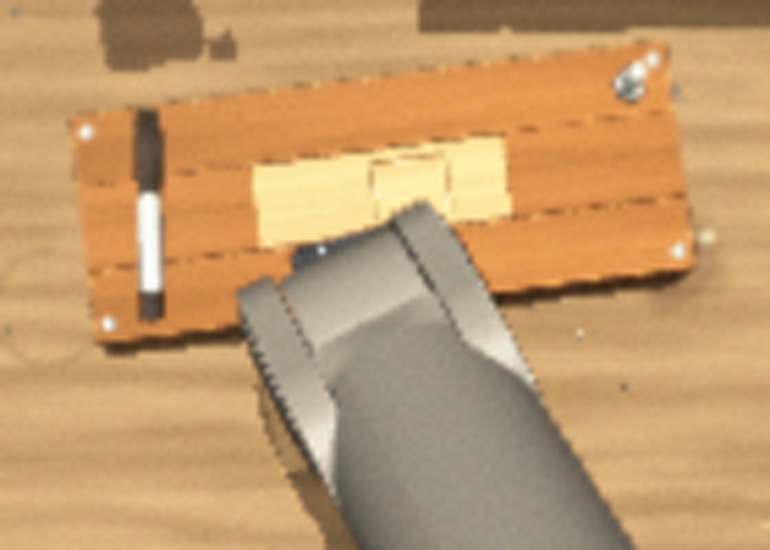

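View pics/scene5.png

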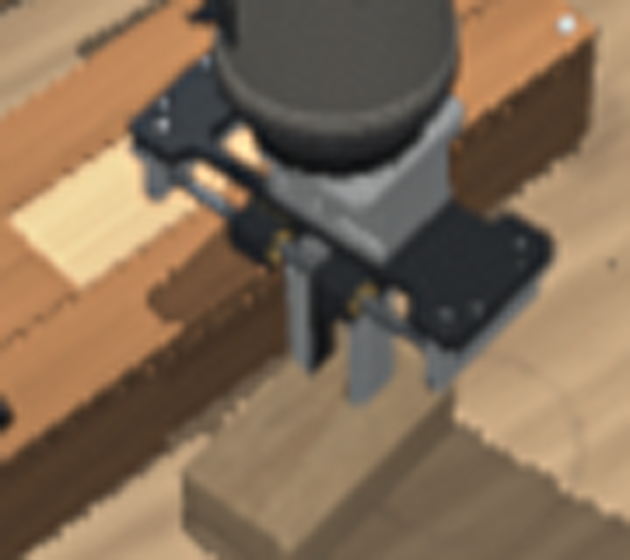

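The block at crop corners (382,490) and (576,428) has not moved. The fingertips show above its top, about 30 mm higher in the image than the reported TCP, and the force is zero. I back off the way I came and feel for the bench to find the real tip height.

Call:
send_rows(rows=[{"dx": 0, "dy": 0, "dz": 0.012, "turn": 0, "grip": 0.02}, {"dx": 0, "dy": 0, "dz": 0.012, "turn": 0, "grip": 0.02}, {"dx": 0, "dy": 0, "dz": 0.012, "turn": 0, "grip": 0.02}, {"dx": 0, "dy": 0, "dz": 0.012, "turn": 0, "grip": 0.02}, {"dx": 0, "dy": 0, "dz": 0.012, "turn": 0, "grip": 0.02}, {"dx": 0, "dy": 0, "dz": 0.012, "turn": 0, "grip": 0.02}, {"dx": 0, "dy": 0, "dz": 0.01, "turn": 0, "grip": 0.02}, {"dx": 0, "dy": 0, "dz": 0, "turn": 0, "grip": 0.02}, {"dx": 0, "dy": 0, "dz": 0, "turn": 0, "grip": 0.02}])

```text
t: 7.02
position: [0.5126, -0.0556, 0.0198]
ee_rot: [1.028, 1.315, -1.028]
wrist_force: [-1.0, 0.1, 0.1]
grip_width: 0.211
```

```bash
python3 m.py;python3 -c "
from h import *
p=snapshot('scene');save(p,'s6.png',(280,110,100,80),7)
print((proj(p,sense()['position'])-[280,110]+.5)*7)"
```

```text
7.0167 [ 0.5126 -0.0556  0.0198] yaw y 13.93 F [-0.96  0.08  0.05] g 0.2107397549682295 [-0.  0. -1.]
[384.05048353 590.16502841]
```

View pics/s6.png

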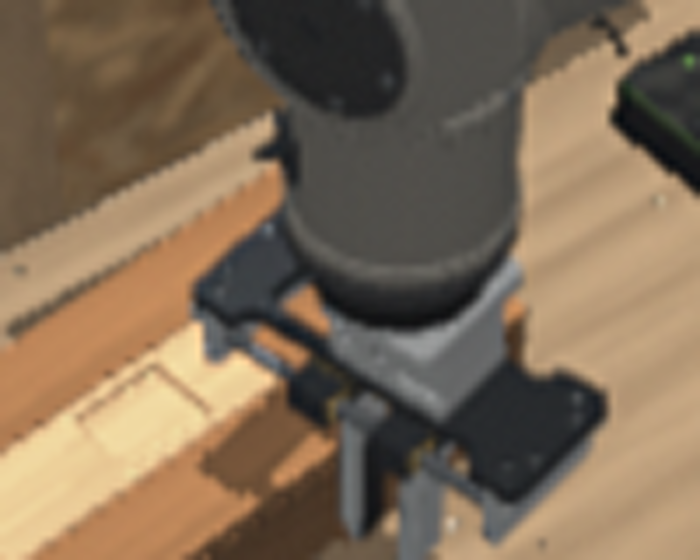

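Call:
send_rows(rows=[{"dx": 0.006, "dy": 0, "dz": 0, "turn": 0, "grip": 0.02}, {"dx": 0.004, "dy": 0, "dz": 0, "turn": 0, "grip": 0.02}, {"dx": 0, "dy": 0, "dz": 0, "turn": 0, "grip": 0.02}])

```text
t: 7.32
position: [0.5119, -0.0546, 0.0089]
ee_rot: [1.026, 1.317, -1.027]
wrist_force: [-0.4, -0.6, 0.1]
grip_width: 0.212
```

```bash
python3 m.py;python3 -c "
from h import *
p=snapshot('scene');save(p,'s7.png',(290,150,80,60),9)
print((proj(p,sense()['position'])-[290,150]+.5)*9)"
```

```text
7.3167 [ 0.5119 -0.0546  0.0089] yaw y 14.05 F [-0.41 -0.55  0.14] g 0.21221041394237042 [-0.001  0.    -1.   ]
[403.43286116 417.18556558]
```

View pics/s7.png

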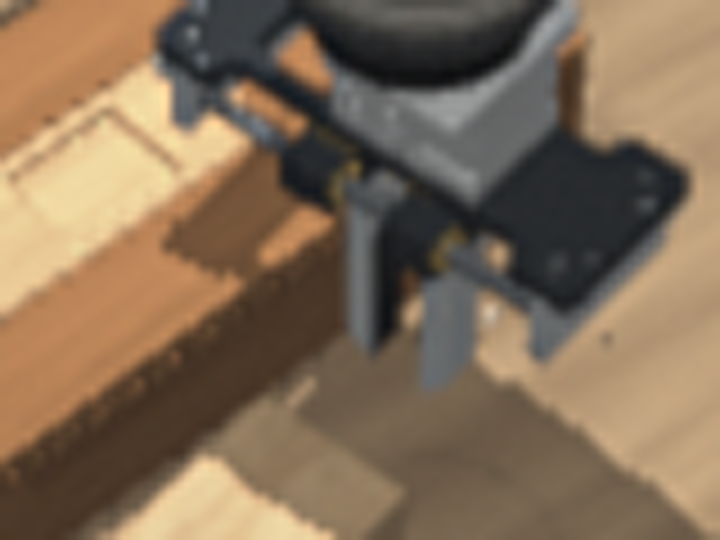

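Call:
send_rows(rows=[{"dx": 0.003, "dy": 0, "dz": 0, "turn": 0, "grip": 0.02}, {"dx": 0.003, "dy": 0, "dz": 0, "turn": 0, "grip": 0.02}, {"dx": 0, "dy": 0, "dz": 0, "turn": 0, "grip": 0.02}])

```text
t: 7.62
position: [0.5123, -0.0551, 0.0033]
ee_rot: [1.027, 1.316, -1.028]
wrist_force: [-0.2, -0.6, 0.2]
grip_width: 0.211
```

Call:
send_rows(rows=[{"dx": 0.003, "dy": 0, "dz": 0, "turn": 0, "grip": 0.02}, {"dx": 0.003, "dy": 0, "dz": 0, "turn": 0, "grip": 0.02}, {"dx": 0, "dy": 0, "dz": 0, "turn": 0, "grip": 0.02}])

```text
t: 7.87
position: [0.5123, -0.0552, -0.0027]
ee_rot: [1.027, 1.315, -1.028]
wrist_force: [-0.2, 0.0, 0.6]
grip_width: 0.215
```

The TCP reads −2.7 mm with no contact, so the reported TCP is below the real tips. I keep feeling downward.

Call:
send_rows(rows=[{"dx": 0.004, "dy": 0, "dz": 0, "turn": 0, "grip": 0.02}, {"dx": 0.004, "dy": 0, "dz": 0, "turn": 0, "grip": 0.02}, {"dx": 0, "dy": 0, "dz": 0, "turn": 0, "grip": 0.02}])

```text
t: 8.12
position: [0.5121, -0.0552, -0.0109]
ee_rot: [1.027, 1.316, -1.028]
wrist_force: [-0.2, -0.6, -0.0]
grip_width: 0.215
```

Call:
send_rows(rows=[{"dx": 0.003, "dy": 0, "dz": 0, "turn": 0, "grip": 0.02}, {"dx": 0.003, "dy": 0, "dz": 0, "turn": 0, "grip": 0.02}, {"dx": 0, "dy": 0, "dz": 0, "turn": 0, "grip": 0.02}])

```text
t: 8.37
position: [0.5123, -0.0552, -0.0167]
ee_rot: [1.027, 1.315, -1.028]
wrist_force: [0.5, -0.8, -0.2]
grip_width: 0.214
```

```bash
python3 m.py;python3 -c "
from h import *
p=snapshot('scene');save(p,'s8.png',(290,150,80,60),9)
print((proj(p,sense()['position'])-[290,150]+.5)*9)"
```

```text
8.3667 [ 0.5123 -0.0552 -0.0167] yaw y 14.0 F [ 0.5  -0.79 -0.24] g 0.21380743760455398 [-0.001  0.    -1.   ]
[402.66742991 456.68170957]
```

View pics/s8.png

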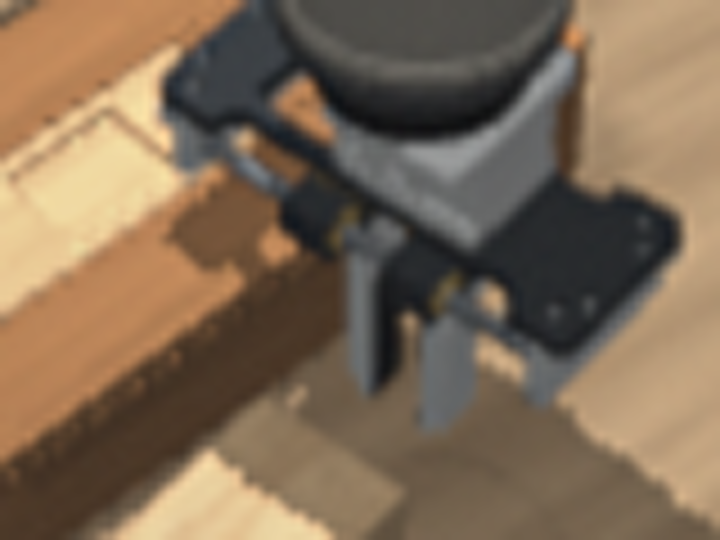

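The tips still read about 29 mm above the reported TCP, now at roughly z = 12 mm true. The block's top-right corner is at (403,495), undisturbed. I use that offset, raise 4 mm and push.

Call:
send_rows(rows=[{"dx": -0.004, "dy": 0, "dz": -0.012, "turn": 0, "grip": 0.02}, {"dx": 0, "dy": 0, "dz": -0.01, "turn": 0, "grip": 0.02}, {"dx": 0, "dy": 0, "dz": -0.006, "turn": 0, "grip": 0.02}, {"dx": 0, "dy": 0, "dz": -0.006, "turn": 0, "grip": 0.02}, {"dx": 0, "dy": 0, "dz": -0.006, "turn": 0, "grip": 0.02}, {"dx": 0, "dy": 0, "dz": -0.006, "turn": 0, "grip": 0.02}, {"dx": 0, "dy": 0, "dz": -0.006, "turn": 0, "grip": 0.02}, {"dx": 0, "dy": 0, "dz": -0.006, "turn": 0, "grip": 0.02}, {"dx": 0, "dy": 0, "dz": -0.006, "turn": 0, "grip": 0.02}])

```text
t: 9.17
position: [0.497, 0.0073, -0.0121]
ee_rot: [1.027, 1.315, -1.027]
wrist_force: [0.6, -2.9, 3.1]
grip_width: 0.212
```

```bash
python3 m.py;python3 -c "
from h import *
p=snapshot('scene');save(p,'s9.png',(250,140,100,80),7.5)
print((proj(p,sense()['position'])-[250,140]+.5)*7.5)"
```

```text
9.1667 [ 0.497   0.0073 -0.0121] yaw y 13.99 F [ 0.61 -2.87  3.14] g 0.2123678088728226 [ 0. -0. -1.]
[540.06741779 544.97334866]
```

View pics/s9.png

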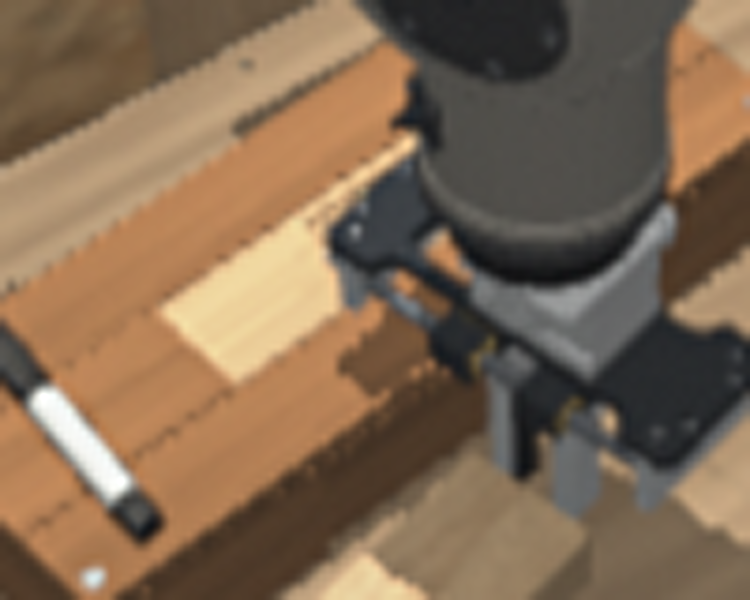

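The block's corner has moved from (639,489) to (585,540) in this crop, so it is being pushed with about 4 N. I continue.

Call:
send_rows(rows=[{"dx": 0, "dy": 0, "dz": -0.006, "turn": 0, "grip": 0.02}, {"dx": 0, "dy": 0, "dz": -0.006, "turn": 0, "grip": 0.02}, {"dx": 0, "dy": 0, "dz": -0.006, "turn": 0, "grip": 0.02}, {"dx": 0, "dy": 0, "dz": -0.006, "turn": 0, "grip": 0.02}, {"dx": 0, "dy": 0, "dz": -0.006, "turn": 0, "grip": 0.02}, {"dx": 0, "dy": 0, "dz": -0.006, "turn": 0, "grip": 0.02}, {"dx": 0, "dy": 0, "dz": -0.006, "turn": 0, "grip": 0.02}])

```text
t: 9.8
position: [0.4867, 0.0483, -0.0121]
ee_rot: [1.027, 1.315, -1.027]
wrist_force: [0.6, -1.7, -0.4]
grip_width: 0.212
```

```bash
python3 m.py;python3 -c "
from h import *
p=snapshot('scene');save(p,'s10.png',(230,150,120,90),6.5)"
```

```text
9.8 [ 0.4867  0.0483 -0.0121] yaw y 14.0 F [ 0.58 -1.69 -0.39] g 0.21228613250671766 [-0.  0. -1.]
```

View pics/s10.png

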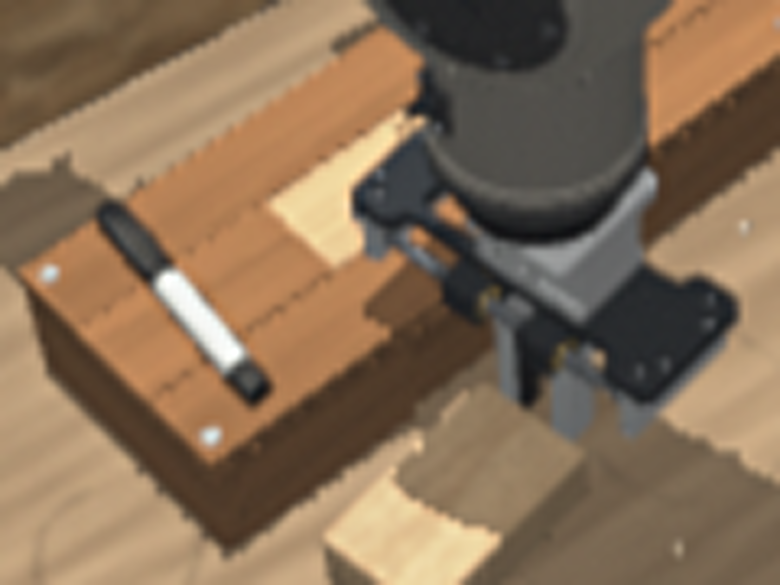

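The block is sliding straight, with its end face square on the fingers. I finish the push.

Call:
send_rows(rows=[{"dx": 0, "dy": 0, "dz": -0.006, "turn": 0, "grip": 0.02}, {"dx": 0, "dy": 0, "dz": -0.006, "turn": 0, "grip": 0.02}, {"dx": 0, "dy": 0, "dz": -0.006, "turn": 0, "grip": 0.02}, {"dx": 0, "dy": 0, "dz": -0.006, "turn": 0, "grip": 0.02}, {"dx": 0, "dy": 0, "dz": -0.006, "turn": 0, "grip": 0.02}, {"dx": 0, "dy": 0, "dz": -0.006, "turn": 0, "grip": 0.02}, {"dx": 0, "dy": 0, "dz": -0.006, "turn": 0, "grip": 0.02}, {"dx": 0, "dy": 0, "dz": -0.006, "turn": 0, "grip": 0.02}, {"dx": 0, "dy": 0, "dz": -0.006, "turn": 0, "grip": 0.02}, {"dx": 0, "dy": 0, "dz": -0.003, "turn": 0, "grip": 0.02}, {"dx": 0, "dy": 0, "dz": 0, "turn": 0, "grip": 0.02}, {"dx": 0, "dy": 0, "dz": 0.008, "turn": 0, "grip": 0.02}, {"dx": 0, "dy": 0, "dz": 0.012, "turn": 0, "grip": 0.02}, {"dx": -0.01, "dy": 0, "dz": 0, "turn": 0, "grip": 0.02}, {"dx": -0.025, "dy": 0, "dz": 0, "turn": 0, "grip": 0.02}, {"dx": -0.03, "dy": 0, "dz": 0, "turn": 0, "grip": 0.0}, {"dx": -0.03, "dy": 0, "dz": 0, "turn": 0, "grip": 0.0}, {"dx": -0.02, "dy": 0, "dz": 0, "turn": 0, "grip": 0.0}, {"dx": 0, "dy": 0, "dz": 0, "turn": 0, "grip": 0.0}])

```text
t: 11.43
position: [0.4803, 0.0838, 0.1074]
ee_rot: [1.031, 1.31, -1.024]
wrist_force: [1.5, -0.3, -0.4]
grip_width: 0.005
```

```bash
python3 m.py 0.6246 0.0015 0.107;python3 -c "
from h import *
c=np.radians(6.3);C=np.array([.622,.022])
for n in('scene','top'):
  p=snapshot(n); save(p,n+'11.png',(220,130,160,120),5)
  for d in silhouettes('offcut_center',p):
    k=max(cv2.findContours(d['pixels'].astype(np.uint8),0,2)[0],key=cv2.contourArea)
    if n=='top':
      q=np.array([at(p,u,.038)[:2] for u in cv2.boxPoints(cv2.minAreaRect(k))])-C
      print(d['conf'],(q@np.array([[np.cos(c),-np.sin(c)],[np.sin(c),np.cos(c)]])).round(3).tolist())
"
```

```text
11.4333 [0.4803 0.0838 0.1074] yaw y 13.95 F [ 1.55 -0.35 -0.37] g 0.005097365995101681 [ 0.006  0.001 -1.   ]
dxyz tool [0.0012 0.1202 0.1147]
0.81 [[-0.305, 0.209], [-0.24, 0.194], [-0.261, 0.101], [-0.326, 0.116]]
```

View pics/scene11.png

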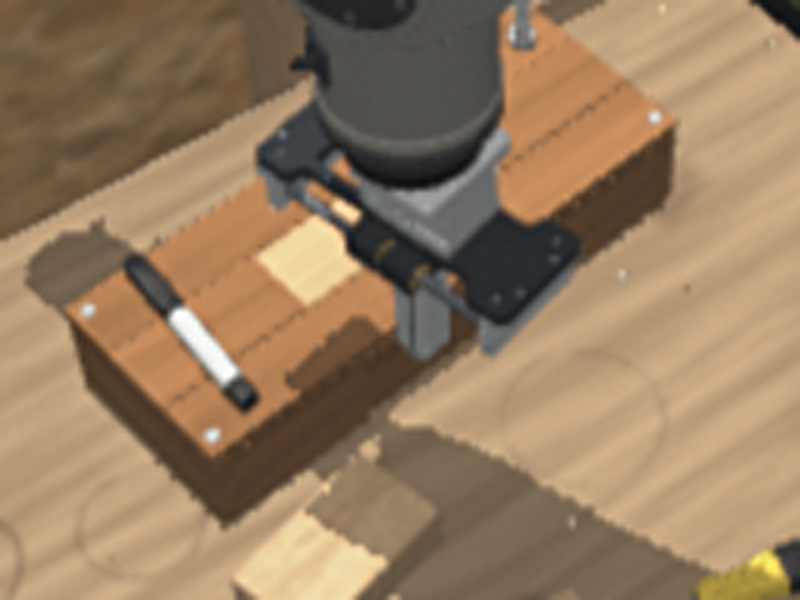

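View pics/top11.png

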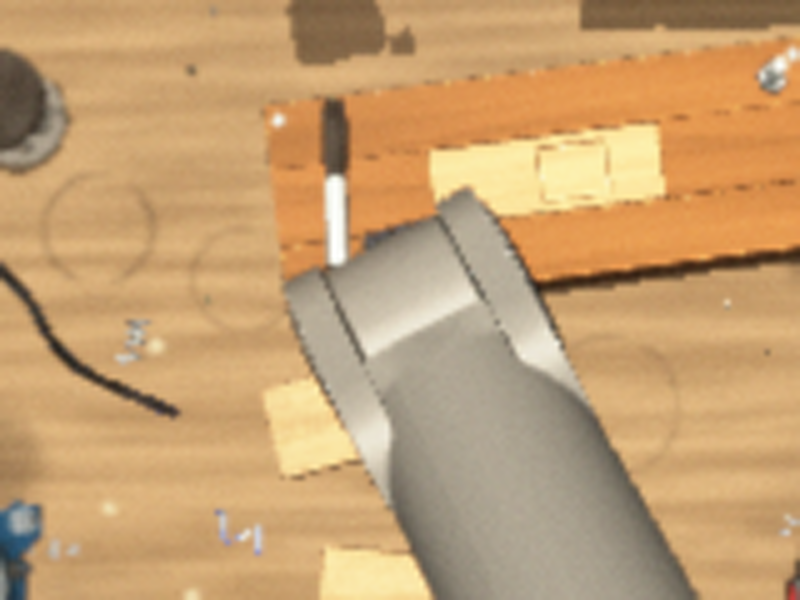

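The block slid left: its right end's corners are at scene-crop (365,455) and (437,508), and the top view shows its left end at (265–290, 395–478). I check those in the chest frame.

```bash
python3 -c "
from h import *
c=np.radians(6.3);C=np.array([.622,.022]);M=np.array([[np.cos(c),-np.sin(c)],[np.sin(c),np.cos(c)]])
p=snapshot('scene')
g=lambda u,v:((u+.5)/5-.5+220,(v+.5)/5-.5+130)
for a in((365,457),(437,508),(235,577)): q=at(p,g(*a),.038)[:2];print(q.round(3),((q-C)@M).round(3))
print('tip pred',(proj(p,sense()['position'])-[220,130]+.5)*5, (proj(p,sense()['position']+[0,0,.029])-[220,130]+.5)*5)
p=snapshot('top')
for a in((264,392),(287,478)): q=at(p,g(*a),.038)[:2];print(q.round(3),((q-C)@M).round(3))
"
```

```text
[0.496 0.119] [-0.115  0.11 ]
[0.44  0.104] [-0.172  0.102]
[0.472 0.229] [-0.127  0.222]
tip pred [426.94801464 390.23116358] [425.22535988 362.21760547]
[0.473 0.232] [-0.125  0.225]
[0.411 0.216] [-0.189  0.216]
```

The block's nearest point to the drawer is at y' ≈ +102 mm, 27 mm clear of its edge. Next I move over the visible plate with the fingers shut and aligned to the chest.

Call:
send_rows(rows=[{"dx": 0, "dy": 0.02, "dz": 0.019, "turn": 0, "grip": 0}, {"dx": 0, "dy": 0.02, "dz": 0.019, "turn": 0, "grip": 0}, {"dx": 0, "dy": 0.02, "dz": 0.019, "turn": 0, "grip": 0}, {"dx": 0, "dy": 0.02, "dz": 0.019, "turn": 0, "grip": 0}, {"dx": 0, "dy": 0.02, "dz": 0.019, "turn": 0, "grip": 0}, {"dx": 0, "dy": 0.02, "dz": 0.019, "turn": 0, "grip": 0}, {"dx": 0, "dy": 0, "dz": 0, "turn": 4, "grip": 0}, {"dx": 0, "dy": 0, "dz": 0, "turn": 3.6, "grip": 0}, {"dx": 0, "dy": 0, "dz": 0, "turn": 0, "grip": 0}, {"dx": 0, "dy": 0, "dz": 0, "turn": 0, "grip": 0}])

```text
t: 12.57
position: [0.6215, 0.0022, 0.102]
ee_rot: [1.124, 1.262, -1.126]
wrist_force: [-0.3, 1.0, 0.4]
grip_width: 0.003
```

```bash
python3 m.py 0.6246 0.0015 0.058;python3 -c "
from h import *
p=snapshot('scene');save(p,'s12.png',(240,110,120,90),6.5)
print((proj(p,sense()['position']+[0,0,.03])-[240,110]+.5)*6.5)"
```

```text
12.5667 [0.6215 0.0022 0.102 ] yaw y 6.53 F [-0.32  0.95  0.44] g 0.00320557451429688 [-0.001  0.    -1.   ]
dxyz tool [0.044  0.0031 0.0011]
[388.88030268 320.16915751]
```

View pics/s12.png

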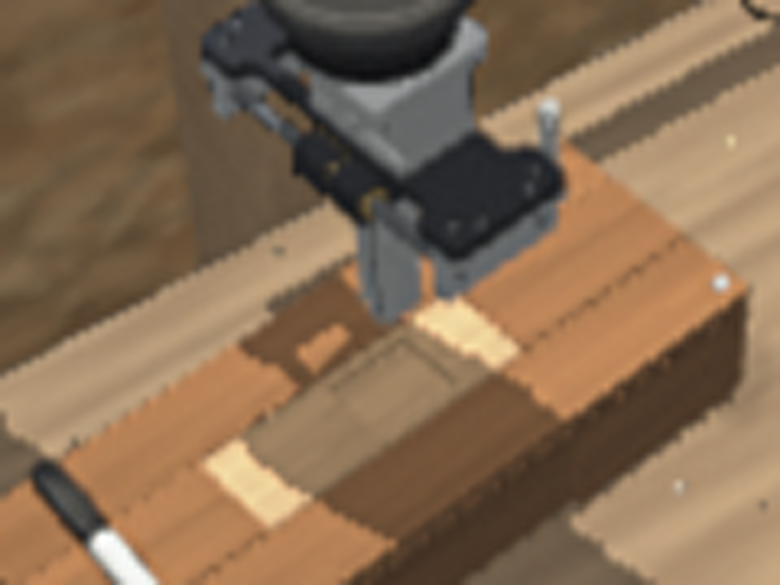

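The tips at (390,312) are above the plate at (395,375). I descend.

Call:
send_rows(rows=[{"dx": 0.015, "dy": 0.003, "dz": 0.001, "turn": 0, "grip": 0}, {"dx": 0.015, "dy": 0, "dz": 0, "turn": 0, "grip": 0}, {"dx": 0.01, "dy": 0, "dz": 0, "turn": 0, "grip": 0}, {"dx": 0, "dy": 0, "dz": 0, "turn": 0, "grip": 0}, {"dx": 0, "dy": 0, "dz": 0, "turn": 0, "grip": 0}])

```text
t: 13.03
position: [0.6246, 0.0014, 0.0623]
ee_rot: [1.125, 1.261, -1.127]
wrist_force: [-0.3, 0.5, -0.1]
grip_width: 0.007
```

```bash
python3 m.py 0.6246 0.0015 0.047;python3 -c "
from h import *
p=snapshot('scene');save(p,'s13.png',(260,130,80,60),9)"
```

```text
13.0333 [0.6246 0.0014 0.0623] yaw y 6.45 F [-0.3   0.51 -0.1 ] g 0.007407787547592108 [-0.001  0.    -1.   ]
dxyz tool [ 0.0153  0.0001 -0.0001]
```

View pics/s13.png

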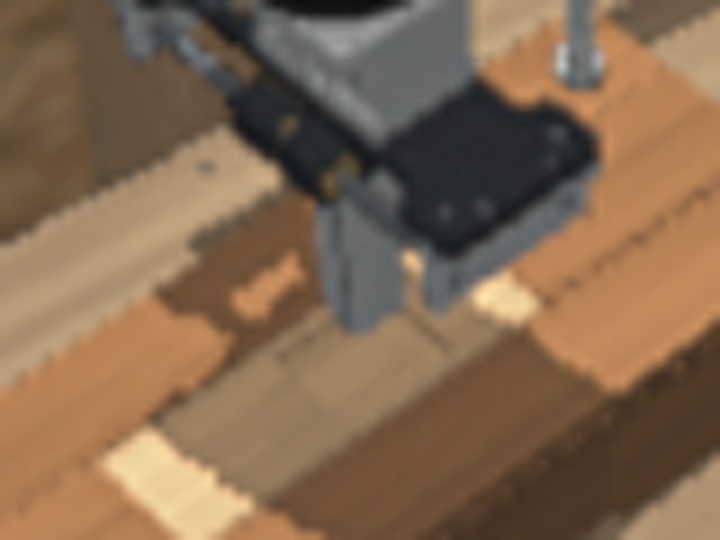

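Call:
send_rows(rows=[{"dx": 0.006, "dy": 0, "dz": 0, "turn": 0, "grip": 0}, {"dx": 0.004, "dy": 0, "dz": 0, "turn": 0, "grip": 0}, {"dx": 0, "dy": 0, "dz": 0, "turn": 0, "grip": 0}])

```text
t: 13.33
position: [0.6247, 0.0012, 0.0523]
ee_rot: [1.126, 1.26, -1.127]
wrist_force: [-0.1, -0.6, -0.4]
grip_width: 0.007
```

Call:
send_rows(rows=[{"dx": 0.002, "dy": 0, "dz": 0, "turn": 0, "grip": 0}, {"dx": 0.001, "dy": 0, "dz": 0, "turn": 0, "grip": 0}, {"dx": 0, "dy": 0, "dz": 0, "turn": 0, "grip": 0}])

```text
t: 13.58
position: [0.625, 0.0013, 0.0498]
ee_rot: [1.127, 1.26, -1.127]
wrist_force: [-0.2, 0.6, 0.6]
grip_width: 0.005
```

Call:
send_rows(rows=[{"dx": 0.002, "dy": 0, "dz": 0, "turn": 0, "grip": 0}, {"dx": 0.001, "dy": 0, "dz": 0, "turn": 0, "grip": 0}, {"dx": 0, "dy": 0, "dz": 0, "turn": 0, "grip": 0}])

```text
t: 13.83
position: [0.625, 0.0013, 0.0467]
ee_rot: [1.126, 1.26, -1.127]
wrist_force: [-0.2, -0.0, -0.0]
grip_width: 0.004
```

Call:
send_rows(rows=[{"dx": 0.002, "dy": 0, "dz": 0, "turn": 0, "grip": 0}, {"dx": 0.001, "dy": 0, "dz": 0, "turn": 0, "grip": 0}, {"dx": 0, "dy": 0, "dz": 0, "turn": 0, "grip": 0}])

```text
t: 14.08
position: [0.6249, 0.0013, 0.0436]
ee_rot: [1.126, 1.26, -1.127]
wrist_force: [-0.2, 0.5, -0.7]
grip_width: 0.008
```

Call:
send_rows(rows=[{"dx": 0.001, "dy": 0, "dz": 0, "turn": 0, "grip": 0}, {"dx": 0.001, "dy": 0, "dz": 0, "turn": 0, "grip": 0}, {"dx": 0, "dy": 0, "dz": 0, "turn": 0, "grip": 0}])

```text
t: 14.33
position: [0.625, 0.0013, 0.0417]
ee_rot: [1.127, 1.26, -1.127]
wrist_force: [-0.6, 1.5, 0.2]
grip_width: 0.009
```

Call:
send_rows(rows=[{"dx": 0.001, "dy": 0, "dz": 0, "turn": 0, "grip": 0}, {"dx": 0.001, "dy": 0, "dz": 0, "turn": 0, "grip": 0}, {"dx": 0, "dy": 0, "dz": 0, "turn": 0, "grip": 0}])

```text
t: 14.58
position: [0.6252, 0.0013, 0.0399]
ee_rot: [1.127, 1.26, -1.126]
wrist_force: [0.3, -0.8, 2.4]
grip_width: 0.006
```

Call:
send_rows(rows=[{"dx": 0.001, "dy": 0, "dz": 0, "turn": 0, "grip": 0}, {"dx": 0.001, "dy": 0, "dz": 0, "turn": 0, "grip": 0}, {"dx": 0, "dy": 0, "dz": 0, "turn": 0, "grip": 0}])

```text
t: 14.83
position: [0.6252, 0.0013, 0.0379]
ee_rot: [1.127, 1.26, -1.126]
wrist_force: [-0.3, -0.1, 4.9]
grip_width: 0.006
```

```bash
python3 m.py;python3 -c "
from h import *
p=snapshot('scene');save(p,'s14.png',(230,130,120,90),6.5)"
```

```text
14.8333 [0.6252 0.0013 0.0379] yaw y 6.4 F [-0.35 -0.08  4.85] g 0.006360563205969145 [ 0.  0. -1.]
```

View pics/s14.png

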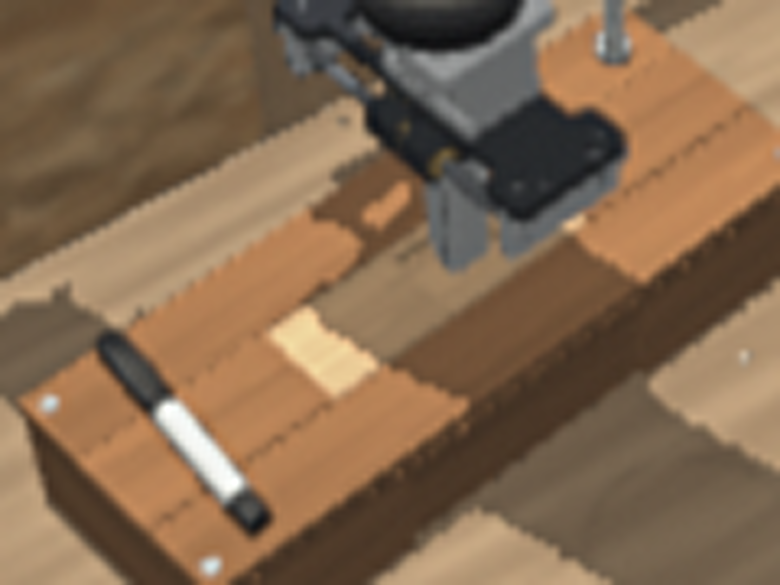

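There was contact at about 2.4 N, and the plate is yielding gently. The tip at (455,268) lies within it. I press further.

Call:
send_rows(rows=[{"dx": 0.001, "dy": 0, "dz": 0, "turn": 0, "grip": 0}, {"dx": 0.001, "dy": 0, "dz": 0, "turn": 0, "grip": 0}, {"dx": 0, "dy": 0, "dz": 0, "turn": 0, "grip": 0}])

```text
t: 15.13
position: [0.6253, 0.0014, 0.0359]
ee_rot: [1.127, 1.26, -1.126]
wrist_force: [0.4, 0.6, 3.6]
grip_width: 0.008
```

Call:
send_rows(rows=[{"dx": 0.001, "dy": 0, "dz": 0, "turn": 0, "grip": 0}, {"dx": 0.0005, "dy": 0, "dz": 0, "turn": 0, "grip": 0}, {"dx": 0, "dy": 0, "dz": 0, "turn": 0, "grip": 0}])

```text
t: 15.38
position: [0.6253, 0.0014, 0.0344]
ee_rot: [1.127, 1.26, -1.126]
wrist_force: [0.7, -0.4, 4.4]
grip_width: 0.001
```

```bash
python3 -c "
from h import *
p=snapshot('scene');save(p,'s15.png',(230,130,120,90),6.5)"
```

```text
(no output)
```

View pics/s15.png

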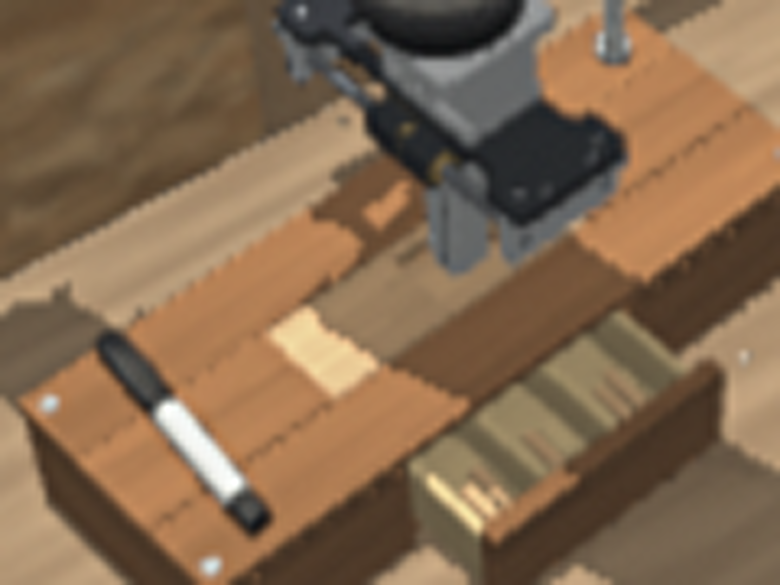

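The drawer has sprung out: its front now runs (485,540)–(720,370). I hold a moment so it finishes, then lift well clear.

Call:
send_rows(rows=[{"dx": 0, "dy": 0, "dz": 0, "turn": 0, "grip": 0}, {"dx": 0, "dy": 0, "dz": 0, "turn": 0, "grip": 0}, {"dx": 0, "dy": 0, "dz": 0, "turn": 0, "grip": 0}, {"dx": 0, "dy": 0, "dz": 0, "turn": 0, "grip": 0}, {"dx": 0, "dy": 0, "dz": 0, "turn": 0, "grip": 0}, {"dx": 0, "dy": 0, "dz": 0, "turn": 0, "grip": 0}, {"dx": 0, "dy": 0, "dz": 0, "turn": 0, "grip": 0}, {"dx": 0, "dy": 0, "dz": 0, "turn": 0, "grip": 0}, {"dx": -0.005, "dy": 0, "dz": 0, "turn": 0, "grip": 0}, {"dx": -0.01, "dy": 0, "dz": 0, "turn": 0, "grip": 0}, {"dx": -0.02, "dy": 0, "dz": 0, "turn": 0, "grip": 0}, {"dx": -0.03, "dy": 0, "dz": 0, "turn": 0, "grip": 0}, {"dx": -0.03, "dy": 0, "dz": 0, "turn": 0, "grip": 0}, {"dx": -0.03, "dy": 0, "dz": 0, "turn": 0, "grip": 0}, {"dx": -0.02, "dy": 0, "dz": 0, "turn": 0, "grip": 0}, {"dx": 0, "dy": 0, "dz": 0, "turn": 0, "grip": 0}])

```text
t: 16.77
position: [0.6266, 0.0016, 0.1845]
ee_rot: [1.129, 1.256, -1.123]
wrist_force: [-0.3, -0.1, 0.7]
grip_width: 0.006
```

Call:
send_rows(rows=[{"dx": 0, "dy": 0, "dz": 0.02, "turn": 0, "grip": 0}, {"dx": 0, "dy": 0, "dz": 0.025, "turn": 0, "grip": 0}, {"dx": 0, "dy": 0, "dz": 0.025, "turn": 0, "grip": 0}, {"dx": 0, "dy": 0, "dz": 0.025, "turn": 0, "grip": 0}, {"dx": 0, "dy": 0, "dz": 0.025, "turn": 0, "grip": 0}, {"dx": 0, "dy": 0, "dz": 0.025, "turn": 0, "grip": 0}, {"dx": 0, "dy": 0, "dz": 0.025, "turn": 0, "grip": 0}, {"dx": 0, "dy": 0, "dz": 0.025, "turn": 0, "grip": 0}, {"dx": 0, "dy": 0, "dz": 0.025, "turn": 0, "grip": 0}, {"dx": 0, "dy": 0, "dz": 0.025, "turn": 0, "grip": 0}, {"dx": 0, "dy": 0, "dz": 0.025, "turn": 0, "grip": 0}, {"dx": 0, "dy": 0, "dz": 0.02, "turn": 0, "grip": 0}, {"dx": 0, "dy": 0, "dz": 0, "turn": 0, "grip": 0}, {"dx": 0, "dy": 0, "dz": 0, "turn": 0, "grip": 0}])

```text
t: 17.93
position: [0.6564, -0.2878, 0.1787]
ee_rot: [1.128, 1.261, -1.129]
wrist_force: [-0.3, 0.7, -0.2]
grip_width: 0.006
```

```bash
python3 m.py;python3 -c "
from h import *
p=snapshot('scene');save(p,'s16.png',(210,110,160,120),5)
p=snapshot('top');save(p,'t16.png',(240,120,160,120),5)
for l,z in (('marker',.08),('bolt',.08),('tape',0),('keys',0),('offcut_center',.019)):
  for d in tip_of(l,p)[:2]: print(l,d['conf'],d['centre'],at(p,d['centre'],z).round(3))"
```

```text
17.9333 [ 0.6564 -0.2878  0.1787] yaw y 6.29 F [-0.26  0.72 -0.24] g 0.005659361755156127 [-0.002  0.001 -1.   ]
marker 0.73 [285.8, 166.6] [0.618 0.177 0.08 ]
bolt 0.35 [374.8, 145.8] [ 0.687 -0.141  0.08 ]
keys 0.67 [208.7, 188.0] [0.555 0.478 0.   ]
keys 0.62 [374.8, 146.6] [ 0.699 -0.15   0.   ]
offcut_center 0.7 [290.3, 212.8] [0.456 0.169 0.019]
offcut_center 0.63 [300.4, 251.4] [0.314 0.134 0.019]
```

View pics/s16.png

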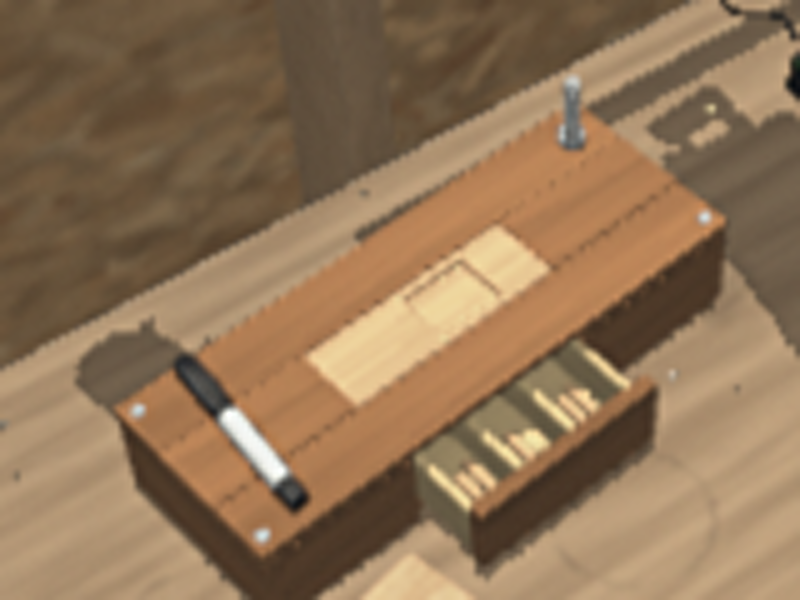

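View pics/t16.png

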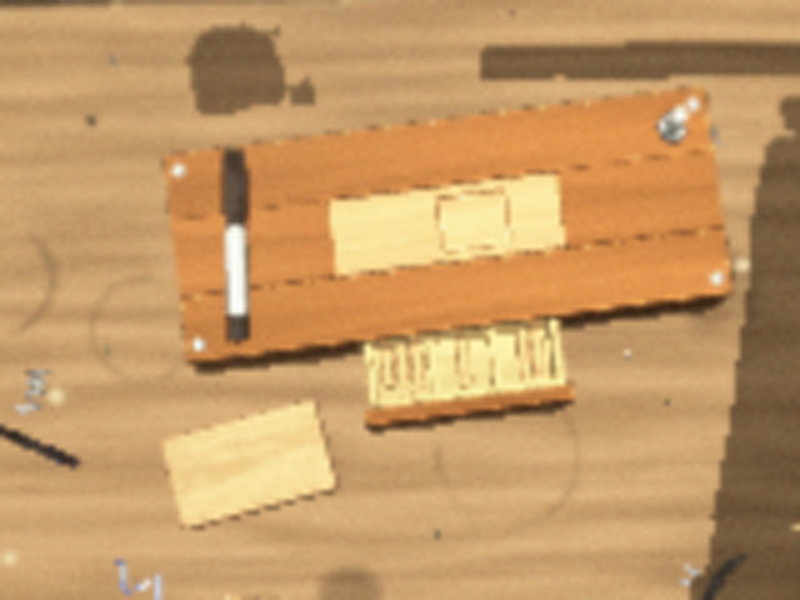

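The pictures show the drawer out (front at top-crop (368–573, 400–428)), the plate up again, and the offcut flat and clear at (165–335, 400–527). The marker and bolt are unmoved. Last I measure the drawer's travel and look for the tape.

```bash
python3 -c "
from h import *
c=np.radians(6.3);C=np.array([.622,.022]);M=np.array([[np.cos(c),-np.sin(c)],[np.sin(c),np.cos(c)]])
p=snapshot('scene')
g=lambda u,v:((u+.5)/5-.5+210,(v+.5)/5-.5+110)
for z in(.07,.075,.08):
  for a in((475,513),(655,385)): q=at(p,g(*a),z)[:2];print(z,((q-C)@M).round(3))
print([(d['conf'],at(p,d['centre'],0).round(3)) for d in tip_of('tape',p)])
save(p,'s17.png')
job_done()
"
```

```text
0.07 [-0.132  0.075]
0.07 [-0.136 -0.072]
0.075 [-0.135  0.077]
0.075 [-0.139 -0.07 ]
0.08 [-0.137  0.079]
0.08 [-0.141 -0.067]
[(0.73, array([ 0.509, -0.399,  0.   ]))]
the job is handed in; nothing more can be done
```

View pics/s17.png

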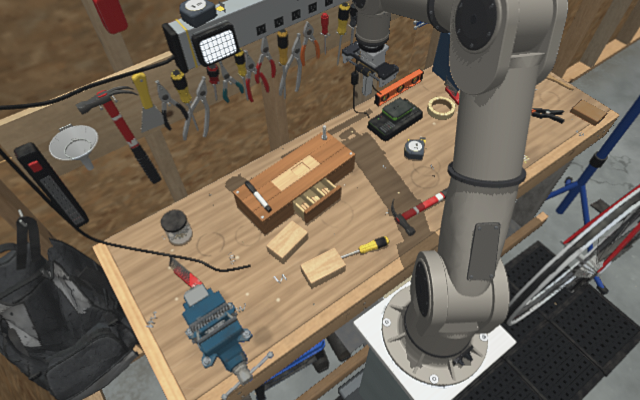

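The job is done and handed in at about 18 s of the 58 s allowed. The drawer is fully open, and the gripper was lifted and moved well away before hand-in.

- **Offcut:** I pushed the farther of the two look-alike blocks about 130 mm to the left with the fingertips. It lies flat, with its nearest corner about 27 mm past the drawer's edge.
- **Catch and drawer:** I pressed the plate with the shut fingers at about 2.5–5 N until the drawer sprang out. The drawer front measures about 60 mm out, and the plate looks level again in the last pictures.
- **Other things:** The marker, bolt, keys and look-alike block are within a few mm of where they started. The tape measured up to about 12 mm off its first position (0.509, −0.399), which is network scatter; the arm never came near it.

**Disagreement:** the reported tool position was about 30–36 mm below the real fingertips. My first push therefore passed above the offcut without touching it. I backed off, worked out the real tip height from the pictures while lowering without contact, and then pushed properly.

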